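# Snap the red flower medallion into its plaque

### The arm

A 6-joint arm with a two-finger parallel gripper is mounted at the origin on the work surface. World frame = base frame: x ahead of the robot, y to its left, z up, the work surface at z = 0. Lengths are in mm, angles in rad, forces in N, time in s.
With the tool pointing down it reaches from about 350 to 975 mm from the base axis. Payload 17.4 kg.
Tool frame: the origin (TCP) lies at the very end of the fingers, on their centre line; the grasp point (between the pads) lies 19 mm behind it (robot.hold_point_z is the z of the grasp point in the tool frame, in mm); z points along the fingers, y is the line along which they close (so a half turn about z gives the same grasp; the last joint's range is limited). The gripper opens to 85 mm and grips with 20 to 120 N. Pads are 22 mm wide; open, the fingers measure 114 mm over their backs; the gripper's body (76 mm by 85 mm) begins 54 mm behind the grasp point. The pads swing forward as they close: fully open they stand 13 mm farther back than shut.
Start: joints at [1.189, 0.116, 1.442, -0, 1.584, -0.038], TCP at [227.528, 635.502, 231.303] pointing down, gripper open.
Joint ranges: [-2.83, 2.83], [-0.83, 2.19], [0.07, 2.5], [-1.14, 4.28], [0.01, 3], [-2.97, 2.97]. Speed limits (rad/s): [1.89, 1.89, 2.22, 3.14, 3.14, 3.14].

### API

Orientations are given as a unit quaternion [w, x, y, z].
In Python, from station import robot gives the robot as it stands.
- The arm moves only by the tool carry_out, never from a script. Its argument "series" is a list of rows, each a list of 7 numbers: the shift along the tool's x, y, z in mm, then the turn, a rotation vector about the tool's x, y, z in rad, then the finger opening in mm, from 0 to 85.4. In form: [[x, y, z, wx, wy, wz, fingers], ...]. A call has 1 to 5 rows; each row is the pose to reach, as a shift and turn from the pose commanded when the call began, along the tool's axes at that moment; what a row does not reach only later rows make up. A row lasts 1/12 s, in which the tool goes at most 41.7 mm and 7.16 degrees, less where a joint would pass 70% of its speed; a pose out of reach is approached as far as the arm can. A call with a gripper value outside its range is refused whole. The fingers move at their own pace and stop on an object; "grip_force" is the grip in N (left out, the last holds). Time passes only in rows, so rows that repeat a pose let the fingers close. It gives the time, the measured TCP pose, the force, the opening and the grip force at its end, in the units of the state.
- robot.read_state(): the state, without advancing time (a new reading comes with each control period).
- robot.read_camera(name): name is "side" or "top"; returns (picture, depth): 480x640x3 uint8, red, green, blue; 480x640 float32, mm along the optical axis (not along the pixel's ray), 0 where there is no reading.
- robot.camera_info(name): a dict with "fov_y" (degrees; the focal length in pixels is half the picture's height over the tangent of half this angle, whatever the lens; pixels are square), "cx", "cy" (the principal point, pixels), "position" and "orientation" of the camera in the world. Camera axes: x right, y up, looking along -z (the intrinsics and any distortion apply to the point x, -y, -z); pixel columns grow to the right and rows downward; lengths in mm; the calibration is good to about 2 mm. A picture is of the moment at which its call begins. camera_info takes no time and is no camera call.
- robot.hand_in(): hands the job in; it is judged then, once.
The state is a dict: "time": time; "joint_pos": joint angles; "joint_velocities": joint speeds; "tau": joint torques, N m; "ee_pos": TCP position; "tool_rot": TCP orientation; "ft_force": force on the tool from outside, world axes, zero at the start; "ft_torque": the same for the moment, N m; "grip_width": finger opening in mm; "finger_force": force on a finger pad.
Only numpy, scipy, OpenCV 4.12 (cv2) and the standard library are available. Lean on these libraries where they do the work, as an engineer would, in place of code of your own. Each camera call takes 0.05 s, during which the arm holds its last target. There are 200 camera calls.

### The job

Set the red flower medallion knob-up in the round recess of the wooden plaque and let go, then take the wooden pusher, put its hollow end over the knob and press straight down, slowly and gently, until it clicks past the brass clips and sits fully home and level: feel for the click, use no more force than it needs, and never push it home with the fingers. Finally stand the pusher upright on its cork pad again and let go; leave everything else where it is.

Things in the scene. Friction and masses are not known exactly. Their poses are not given: they have to be found in the camera images.
- recess_floor (a point): Centre of the floor of the round recess (64 mm wide, 16 mm deep) in the plaque, 6 mm above the table and 16 mm below the plaque's top face; z is up. A medallion fully home has its underside on this floor.
- recess_mouth (a point): Centre of the recess's mouth, level with the plaque's top face. A medallion laid in loosely rests on the clips, underside about 12.5 mm above the recess floor, and centres itself from a few mm off. Pressed with some 9 N (7 to 12 N) it clicks past the clips with its underside some 6 mm above the floor; they then hold it on the floor.
- plaque: A fixed square block of brown wood, 150 x 150 x 22 mm, flat on the table, with a round recess in the middle; origin at the centre of its underside. Four sprung brass clips stand in the recess towards the plaque's corners: round noses 6 mm thick, centred 12 mm above the recess floor, 54 mm free between opposite noses; they yield outwards by up to 5 mm.
- red_medallion: Loose red flower, about 60 g, 39 mm tall: a disc 60 mm wide, 11 mm thick (underside tapering to 53 mm over the lowest 6.5 mm, top edge bevelled), on it a white knob 26 mm wide, 28 mm tall, flat on top, to grip it by. Yellow petals. Origin at the centre of its underside, z up; it starts knob-up on the table. It cracks if the pusher presses on it with more than 35 N.
- red_medallion_center (a point): Centre of the red medallion: on its axis, 19.5 mm above its underside and 19.5 mm below the flat top of the knob.
- pusher: A loose wooden tool, about 150 g, 100 mm tall, standing upright on the cork pad: below a dark round bell 45 mm wide, 44 mm tall, above it a light round handle 28 mm wide, 56 mm long. The bell is hollow, open below, 36 mm wide inside, and goes over the medallion's knob. Origin at the centre of the bell's rim, z up.
- pusher_center (a point): Centre of the pusher, on its axis, 50 mm above the bell's rim. Inside the bell a flat steel stop, 26 mm wide, does the pressing on the knob's top. It is screwed in firmly, 2 to 24 mm above the rim, at a depth that differs each time and cannot be seen or measured beforehand: it has to be felt. Feel and press at about 10 mm/s: a faster push lands with a knock.
- pad: The pusher's fixed round cork pad, 110 mm wide and 6 mm thick. Origin at the centre of its underside, on the table.
- blue_medallion_center (a point): Bystander: centre of a blue medallion of the same shape as the red one.
- green_medallion_center (a point): Bystander: centre of a green medallion of the same shape as the red one.
- red_daruma_center (a point): Bystander: centre of a loose round red doll, 54 mm wide, 50 mm tall.
- gold_daruma_center (a point): Bystander: centre of a loose round yellow doll, 54 mm wide, 50 mm tall.
- glue_center (a point): Bystander: centre of a loose standing amber glue bottle with an orange cap, 32 mm wide, 120 mm tall.
- mug_center (a point): Bystander: centre of a loose standing blue mug, 76 mm wide, 85 mm tall.

How it is judged:
By the outcome, as a careful person would: the job done as asked, in the order asked, and still so for the second after the job is handed in, with the robot touching nothing.
It also fails if it takes over 54 s, if anything falls off the work surface, if the arm or the gripper's body presses on something with over 40 N, if the wrist force passes 120 N, or if a joint passes its speed limit or range.

## Working session

There is one attempt and no reset: what is moved stays moved. The work goes in short steps, Python scripts to look and compute and a tool call to move; the robot and the scene stay as the last step left them, time stands still between calls to the robot, and variables do not carry over. Pictures are saved under pics/ and viewed, at most 10 in all, crops included, and the job is handed in when it is done.

Besides the shell and the picture viewer there is one more tool, called after "Request:" as name(argument=value, ...), one argument or row to a line, values as JSON. carry_out: Moves the arm, as the interface text tells. Its arguments: {"type":"object","properties":{"series":{"type":"array","items":{"type":"array","items":{"type":"number"}}},"grip_force":{"type":"number"}},"required":["series"]}

```bash
mkdir -p pics; ls
python3 - <<'E'
from station import robot
import cv2,numpy as np
for n in("top","side"):
    p,d=robot.read_camera(n); print(n,robot.camera_info(n),(d>0).mean())
    cv2.imwrite(f"pics/{n}0.png",p[:,:,::-1]); np.savez(f"pics/{n}0.npz",p=p,d=d)
print(robot.read_state())
E
```

```text
pics
top {'fov_y': 55.06391507087199, 'cx': 311.81662925714, 'cy': 238.8879542893869, 'position': array([ 340.65295223,  -19.6123381 , 1032.77000997]), 'orientation': array([ 0.70987447,  0.06176076, -0.0677546 , -0.69833599])} 0.996123046875
side {'fov_y': 44.4066384141296, 'cx': 334.17717729254144, 'cy': 244.46860469251908, 'position': array([  479.0910126 , -1166.55499927,  1179.06167014]), 'orientation': array([ 0.92379065,  0.38281987, -0.0072989 , -0.00255143])} 0.986015625
{'time': 0.1, 'joint_pos': array([ 1.18917894e+00,  1.16420381e-01,  1.44222806e+00,  1.43704214e-05,
        1.58400623e+00, -3.77713190e-02]), 'joint_velocities': array([-0.0008516 , -0.00264402, -0.00161835,  0.00080055,  0.00036744,
        0.00212893]), 'tau': array([ 1.61632986e-03, -7.33664560e+01, -6.33786178e+01, -1.29555912e-05,
        5.28709017e-03,  5.88610547e-06]), 'ee_pos': array([227.46696041, 635.3221668 , 230.62951337]), 'tool_rot': array([-1.17563150e-04,  1.71077233e-01,  9.85257478e-01, -5.17884087e-04]), 'ft_force': array([-7.61233605e-01, -4.37912523e-02,  9.48586732e-05]), 'ft_torque': array([ 0.01299265, -0.03758549,  0.01277578]), 'finger_force': 0.0, 'grip_width': 85.7450913205407}
```

View pics/top0.png

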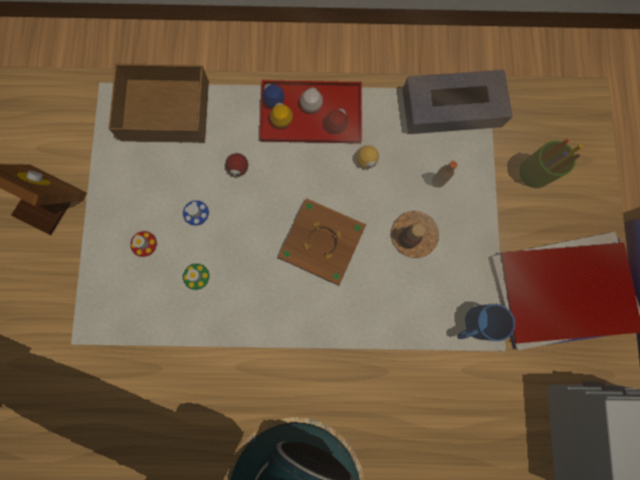

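View pics/side0.png

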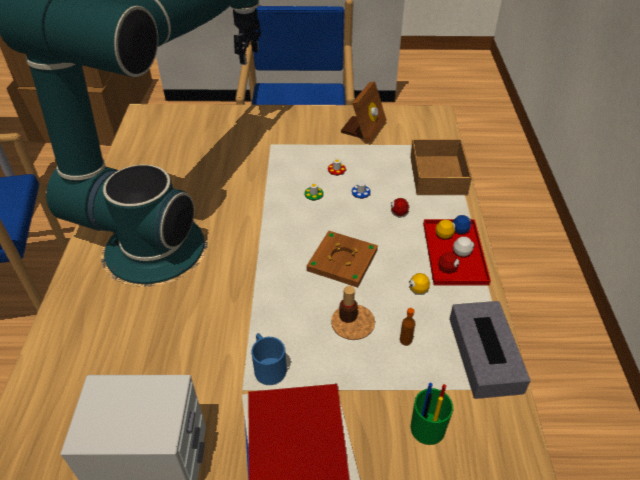

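The top view shows the red medallion at (143,243), the plaque at (322,241), and the pusher at about (412,233) on its pad at (414,234). The side view shows them at (337,168), (343,257) and (348,303).

```bash
cat > h.py <<'E'
import numpy as np,cv2
from scipy.spatial.transform import Rotation as R
from station import robot
def cam(n):
    c=robot.camera_info(n); f=240/np.tan(np.radians(c['fov_y']/2))
    return c,f,R.from_quat(c['orientation'],scalar_first=True)
def cast(n,u,v,z):
    c,f,r=cam(n); d=r.apply([(u-c['cx'])/f,-(v-c['cy'])/f,-1.]); p=c['position']
    return p+d*(z-p[2])/d[2]
def proj(n,P):
    c,f,r=cam(n); q=r.inv().apply(np.asarray(P)-c['position'])
    return np.stack([c['cx']-f*q[...,0]/q[...,2],c['cy']+f*q[...,1]/q[...,2]],-1)
def cloud(n,d):
    c,f,r=cam(n); v,u=np.mgrid[:480,:640]
    return r.apply(np.stack([(u-c['cx'])/f*d,-(v-c['cy'])/f*d,-d],-1).reshape(-1,3)).reshape(480,640,3)+c['position']
def blobs(m,lo=4):
    n,l,s,c=cv2.connectedComponentsWithStats(m.astype(np.uint8))
    return [(c[i].round(2),s[i][:5]) for i in range(1,n) if s[i][4]>=lo]
E
python3 - <<'E'
from h import *
for n,boxes in(("top",dict(med=(125,225,162,262),plq=(270,190,375,290),push=(385,205,445,262))),("side",dict(med=(320,150,355,180),plq=(300,225,385,290),push=(325,280,380,342)))):
    a=np.load(f"pics/{n}0.npz");p,d=a['p'],a['d'];hsv=cv2.cvtColor(p,cv2.COLOR_RGB2HSV);C=cloud(n,d)
    H,S,V=[hsv[:,:,i].astype(int) for i in range(3)]
    def box(b):
        m=np.zeros(H.shape,bool);m[b[1]:b[3],b[0]:b[2]]=1;return m
    B=box(boxes['med']); m=B&(S>140)&(V>60)   # red + yellow
    m=cv2.morphologyEx(m.astype(np.uint8),cv2.MORPH_CLOSE,np.ones((5,5)))
    for c in cv2.findContours(m,0,2)[0]:
        if len(c)>12: e=cv2.fitEllipse(cv2.convexHull(c)); print(n,"disc",e,cast(n,*e[0],8))
    for c,s in blobs(B&(S<70)&(C[...,2]>25)): print(n,"knob",c,s,cast(n,*c,36))
    for k in('med','push'):
        q=C[box(boxes[k])&(d>0)]; 
        for lo,hi in((28,50),(95,115)):
            w=q[(q[:,2]>lo)&(q[:,2]<hi)]
            if len(w): print(n,k,lo,len(w),w.mean(0).round(1),np.median(w,0).round(1),w.min(0).round(1),w.max(0).round(1))
    B=box(boxes['plq'])
    g=[cast(n,*c,22) for c,s in blobs(B&(H>45)&(H<85)&(S>100))]
    print(n,"dots",np.round(g,1).tolist(),np.mean(g,0))
    print(n,"plq z",np.median(C[B&(H<25)&(S>100)][:,2]))
    B=box(boxes['push'])
    m=(B&(H<25)&(S>70)).astype(np.uint8)
    c=max(cv2.findContours(m,0,2)[0],key=len);e=cv2.fitEllipse(cv2.convexHull(c));print(n,"pad",e,cast(n,*e[0],6))
ims=[]
for n,b in(("top",(120,220,170,265)),("top",(380,205,450,262)),("top",(270,190,375,290)),("side",(320,275,385,345))):
    p=np.load(f"pics/{n}0.npz")['p'][b[1]:b[3],b[0]:b[2],::-1];ims.append(cv2.resize(p,(390,290),interpolation=2))
cv2.imwrite("pics/crops.png",np.vstack([np.hstack(ims[:2]),np.hstack(ims[2:])]))
E
```

```text
top disc ((143.0729522705078, 243.58274841308594), (23.64169692993164, 25.23130989074707), 56.16268539428711) [513.49709042 352.82724274   8.        ]
top knob [139.32 241.56] [133 236  13  12  78] [513.12727911 351.21303389  36.        ]
top med 28 126 [514.2 352.7  37. ] [514.1 352.3  37.6] [501.9 341.5  28.7] [527.3 367.3  43. ]
top push 28 163 [ 529.6 -236.9   44.7] [ 526.8 -233.8   47.2] [ 513.5 -267.1   28.4] [ 558.1 -221.2   49.9]
top push 95 147 [ 535.5 -243.6  104.5] [ 535.3 -242.9  104.6] [ 522.6 -257.7   95.1] [ 547.8 -230.7  108.3]
top dots [[604.4, -18.6, 22.0], [556.6, -128.4, 22.0], [494.6, 29.5, 22.0], [446.3, -81.1, 22.0]] [525.44214165 -49.6279442   22.        ]
top plq z 20.497842815631543
top pad ((414.5953369140625, 234.00669860839844), (46.21603012084961, 48.241172790527344), 125.5172348022461) [ 546.55536299 -260.78526536    6.        ]
side disc ((336.2145690917969, 168.3230438232422), (11.872987747192383, 17.484560012817383), 92.81732177734375) [514.86146659 354.03278126   8.        ]
side knob [336.51 163.29] [333 159   8   9  41] [515.28231885 343.7882383   36.        ]
side med 28 54 [515.1 347.5  37.5] [513.8 346.8  38.2] [504.1 332.8  28.1] [526.6 364.8  46.9]
side push 28 130 [ 536.4 -259.7   41. ] [ 535.5 -264.2   42.6] [ 515.9 -272.8   28.3] [ 558.2 -147.    49.8]
side push 95 111 [ 536.5 -250.2  105.4] [ 536.3 -250.4  106.2] [ 524.3 -264.9   95.8] [ 548.8 -233.1  112.7]
side dots [[494.5, 30.6, 22.0], [605.1, -17.8, 22.0], [447.0, -79.2, 22.0], [557.2, -126.9, 22.0]] [525.95390676 -48.32369335  22.        ]
side plq z 22.392377384839733
side pad ((351.23150634765625, 308.4356994628906), (48.51765441894531, 65.859130859375), 170.1211395263672) [ 545.77597988 -223.11744461    6.        ]
```

View pics/crops.png

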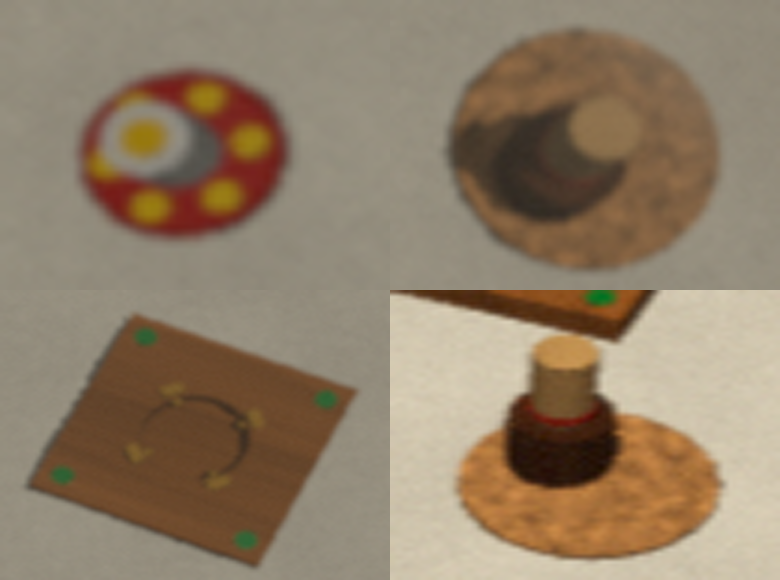

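The crops show the medallion knob's top centre at top (138.6,241.4). The pusher handle's top centre is at top (418.6,230.2) and side (349.5,290.0). All four plaque dots are clear.

```bash
cat >> h.py <<'E'
def shift(t,frm=None):
    s=robot.read_state(); r=R.from_quat(s['tool_rot'],scalar_first=True)
    return r.inv().apply(np.asarray(t)-(s['ee_pos'] if frm is None else frm)).round(2)
E
python3 - <<'E'
from h import *
print("knob top",cast("top",138.6,241.4,39))
print("handle top",cast("top",418.6,230.2,106),cast("side",349.5,290.0,106))
# bell rim outline by side/top: disc edge check
print("proj med",proj("side",[[514,352.5,39],[514,352.5,8]]),proj("top",[[514,352.5,39],[514,352.5,8]]))
print("proj handle top",proj("top",[536,-247,106.]),proj("side",[536,-247,106.]))
print(shift([514,352.5,90]),shift([514,352.5,90],[227.528,635.502,231.303]))
E
```

```text
knob top [512.93582789 351.69361949  39.        ]
handle top [ 534.63948698 -245.76397197  106.        ] [ 537.67663991 -247.15689277  106.        ]
proj med [[336.08689176 160.87437921]
 [335.95441626 168.61375278]] [[138.27105008 240.91450077]
 [143.23703845 243.36520222]]
proj handle top [419.18123422 229.56327108] [348.79911982 289.95037949]
[-365.11 -169.52  140.79] [-365.11 -169.71  141.46]
```

Request:
carry_out(
  series=[
    [-34, -16, 10, 0, 0, 0, 55],
    [-68, -32, 20, 0, 0, 0, 55],
    [-102, -48, 30, 0, 0, 0, 55],
    [-136, -64, 40, 0, 0, 0, 55],
    [-170, -80, 50, 0, 0, 0, 55],
  ],
)

```text
time: 0.52
ee_pos: [361.4, 501.4, 180.5]
tool_rot: [-0.0, 0.171, 0.985, -0.0]
ft_force: [0.4, 0.7, -0.3]
grip_width: 55.3
finger_force: 0.0
```

Request:
carry_out(
  series=[
    [-34, -16, 14, 0, 0, 0, 55],
    [-68, -31, 28, 0, 0, 0, 55],
    [-102, -47, 42, 0, 0, 0, 55],
    [-136, -62, 54, 0, 0, 0, 55],
    [-165, -76, 66, 0, 0, 0, 55],
  ],
)

```text
time: 0.93
ee_pos: [491.6, 373.8, 114.4]
tool_rot: [-0.0, 0.171, 0.985, -0.0]
ft_force: [0.2, 0.4, 0.4]
grip_width: 54.8
finger_force: 0.0
```

Request:
carry_out(
  series=[
    [-20, -9, 15, 0, 0, 0, 55],
    [-30, -13.6, 25.4, 0, 0, 0, 55],
    [-30, -13.6, 25.4, 0, 0, 0, 55],
    [-30, -13.6, 25.4, 0, 0, 0, 55],
  ],
)

```text
time: 1.27
ee_pos: [513.6, 352.7, 89.3]
tool_rot: [-0.001, 0.171, 0.985, -0.0]
ft_force: [0.4, -0.6, 0.5]
grip_width: 55.0
finger_force: 0.0
```

Run:
```python
from h import *
s=robot.read_state();print(s['time'],s['ee_pos'],s['tool_rot'],s['joint_pos'],s['ft_force'],s['grip_width'],shift([514,352.5,14]))
p,d=robot.read_camera("side");cv2.imwrite("pics/s1.png",cv2.resize(p[100:210,270:420,::-1],(780,572),interpolation=2))
```

```text
1.2667 [513.63899187 352.71723591  89.28324394] [-6.36338599e-04  1.71415456e-01  9.85198546e-01 -4.02894660e-04] [ 5.60691261e-01  7.87659560e-02  1.71558268e+00  2.59009278e-04
  1.34872900e+00 -6.65629778e-01] [ 0.40694935 -0.61982337  0.52023892] 55.005856895065364 [-5.000e-01 -1.000e-02  7.528e+01]
```

View pics/s1.png

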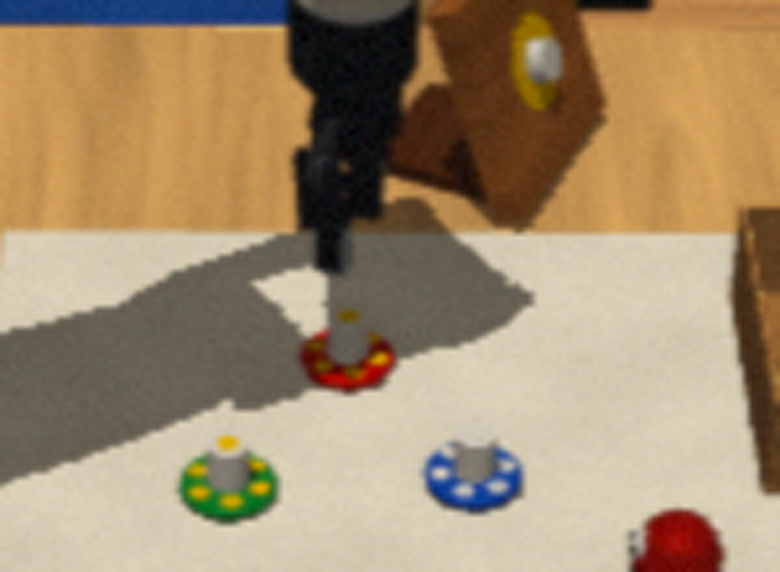

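The gripper hangs over the red medallion: near finger at crop (333,260), knob at (348,330), neighbours clear. I'll descend and grip.

Request:
carry_out(
  series=[
    [0, 0, 20, 0, 0, 0, 55],
    [0, 0, 40, 0, 0, 0, 55],
    [0, 0, 57, 0, 0, 0, 55],
    [0, 0, 70, 0, 0, 0, 55],
    [0, 0, 75.5, 0, 0, 0, 55],
  ],
  grip_force=30,
)

```text
time: 1.73
ee_pos: [513.0, 353.5, 13.2]
tool_rot: [-0.0, 0.17, 0.985, -0.0]
ft_force: [0.3, 1.0, -0.3]
grip_width: 55.0
finger_force: 0.0
```

Request:
carry_out(
  series=[
    [0, 0, 0, 0, 0, 0, 45],
    [0, 0, 0, 0, 0, 0, 35],
    [0, 0, 0, 0, 0, 0, 25],
    [0, 0, 0, 0, 0, 0, 20],
    [0, 0, 0, 0, 0, 0, 15],
  ],
)

```text
time: 2.15
ee_pos: [514.5, 353.4, 15.8]
tool_rot: [0.001, 0.171, 0.985, 0.001]
ft_force: [-2.1, 0.8, 5.3]
grip_width: 25.0
finger_force: 29.9
```

Request:
carry_out(
  series=[
    [0, 0, 0, 0, 0, 0, 15],
    [0, 0, 0, 0, 0, 0, 15],
    [0, 0, -3, 0, 0, 0, 15],
    [0, 0, -10, 0, 0, 0, 15],
    [0, 0, -20, 0, 0, 0, 15],
  ],
)

```text
time: 2.57
ee_pos: [513.7, 352.5, 34.6]
tool_rot: [-0.0, 0.171, 0.985, -0.0]
ft_force: [0.8, -0.1, 0.6]
grip_width: 24.9
finger_force: 29.6
```

Request:
carry_out(
  series=[
    [0, -5, -25, 0, 0, 0, 15],
    [-8, -25, -45, 0, 0, 0, 15],
    [-20, -52, -50, 0, 0, 0, 15],
    [-33, -85, -50, 0, 0, 0, 15],
    [-46, -118, -50, 0, 0, 0, 15],
  ],
)

```text
time: 2.98
ee_pos: [517.7, 225.3, 86.1]
tool_rot: [0.001, 0.171, 0.985, 0.0]
ft_force: [-0.3, 0.8, -0.3]
grip_width: 24.9
finger_force: 29.6
```

Request:
carry_out(
  series=[
    [-13, -33, 0, 0, 0, 0, 15],
    [-26, -66, 0, 0, 0, 0, 15],
    [-39, -99, 0, 0, 0, 0, 15],
    [-52, -132, 0, 0, 0, 0, 15],
    [-65, -165, 0, 0, 0, 0, 15],
  ],
)

```text
time: 3.4
ee_pos: [523.0, 47.2, 85.7]
tool_rot: [0.001, 0.171, 0.985, 0.0]
ft_force: [0.4, -0.2, -0.8]
grip_width: 24.9
finger_force: 29.6
```

Request:
carry_out(
  series=[
    [-12, -32, 0, 0, 0, 0, 15],
    [-24, -62, 0, 0, 0, 0, 15],
    [-32, -83, 0, 0, 0, 0, 15],
    [-35.3, -91, 0, 0, 0, 0, 15],
    [-35.3, -91, 0, 0, 0, 0, 15],
  ],
)

```text
time: 3.82
ee_pos: [525.8, -50.2, 85.2]
tool_rot: [0.0, 0.172, 0.985, -0.0]
ft_force: [-0.2, 0.2, -0.5]
grip_width: 24.8
finger_force: 29.6
```

Run:
```python
from h import *
s=robot.read_state();print(s['time'],s['ee_pos'],s['tool_rot'],s['ft_force'],s['grip_width'],shift([525.7,-49,35]))
p,d=robot.read_camera("side");cv2.imwrite("pics/s2.png",cv2.resize(p[190:290,280:420,::-1],(780,557),interpolation=2));np.savez("pics/s2.npz",p=p,d=d)
p,d=robot.read_camera("top");np.savez("pics/t2.npz",p=p,d=d)
```

```text
3.8167 [525.82846631 -50.16847444  85.23126934] [ 4.13016663e-04  1.72221162e-01  9.85058218e-01 -8.56338548e-05] [-0.21943179  0.24256617 -0.51582437] 24.78085039771919 [ 0.56  1.06 50.23]
```

View pics/s2.png

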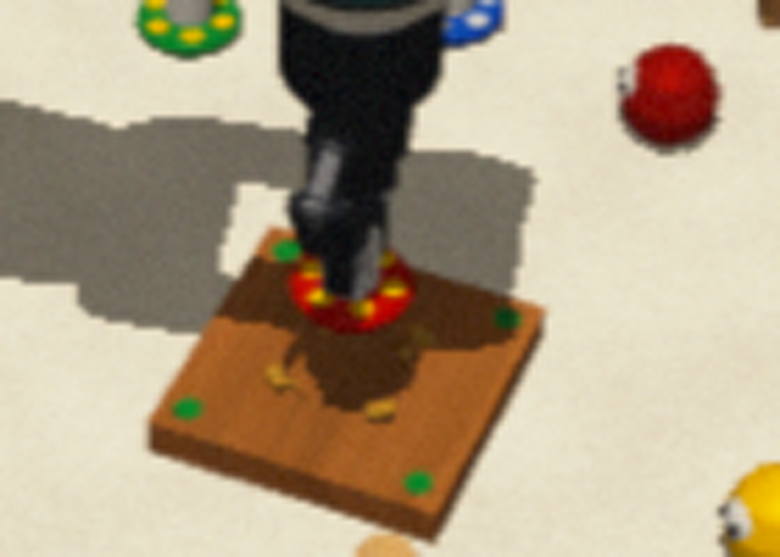

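The medallion is held level over the plaque, with its disc at crop (350,285), i.e. px (342.8,241).

Run:
```python
from h import *
p=np.load("pics/s2.npz")['p'];hsv=cv2.cvtColor(p,cv2.COLOR_RGB2HSV)
m=np.zeros((480,640),np.uint8);m[228:255,325:360]=1
m&=(((hsv[...,0]<5)|(hsv[...,0]>172)|((hsv[...,0]>22)&(hsv[...,0]<32)))&(hsv[...,1]>190)&(hsv[...,2]>130)).astype(np.uint8)
ys,xs=np.nonzero(m);print(xs.min(),xs.max(),ys.min(),ys.max())
u=(xs.min()+xs.max())/2
for z in(74,78,82): print(z,cast("side",u,241.4,z),"bottom edge",cast("side",u,ys.max(),z))
print(proj("side",[[525.5,-49,79],[525.5,-79,76]]))
```

```text
332 353 240 248
74 [525.60347626 -49.13697316  74.        ] bottom edge [525.09926366 -73.95073403  74.        ]
78 [525.43511475 -53.18169955  78.        ] bottom edge [524.93272725 -77.90564187  78.        ]
82 [525.26675323 -57.22642594  82.        ] bottom edge [524.76619084 -81.86054971  82.        ]
[[342.50054595 240.03122234]
 [342.70728303 248.82908996]]
```

Request:
carry_out(
  series=[
    [0, 0.5, 12, 0, 0, 0, 15],
    [0, 0.5, 26, 0, 0, 0, 15],
    [0, 0.5, 38, 0, 0, 0, 15],
    [0, 0.5, 44, 0, 0, 0, 15],
    [0, 0.5, 47, 0, 0, 0, 15],
  ],
)

```text
time: 4.33
ee_pos: [525.3, -47.4, 35.8]
tool_rot: [-0.001, 0.171, 0.985, -0.0]
ft_force: [-0.3, 0.1, 2.6]
grip_width: 25.3
finger_force: 30.0
```

Request:
carry_out(
  series=[
    [0, 0, 1, 0, 0, 0, 15],
    [0, 0, 2, 0, 0, 0, 15],
    [0, 0, 2.5, 0, 0, 0, 15],
    [0, 0, 2.5, 0, 0, 0, 15],
  ],
)

```text
time: 4.67
ee_pos: [526.2, -48.2, 35.4]
tool_rot: [0.0, 0.171, 0.985, -0.0]
ft_force: [1.2, -0.5, 0.8]
grip_width: 25.0
finger_force: 29.7
```

Request:
carry_out(
  series=[
    [0, 0, 0.5, 0, 0, 0, 15],
    [0, 0, 0.8, 0, 0, 0, 15],
    [0, 0, 0.8, 0, 0, 0, 15],
  ],
)

```text
time: 4.92
ee_pos: [526.0, -48.3, 34.4]
tool_rot: [0.0, 0.171, 0.985, -0.0]
ft_force: [0.4, -2.2, 2.8]
grip_width: 25.1
finger_force: 29.9
```

Request:
carry_out(
  series=[
    [0, 0, 0, 0, 0, 0, 30],
    [0, 0, 0, 0, 0, 0, 36],
    [0, 0, 0, 0, 0, 0, 42],
    [0, 0, 0, 0, 0, 0, 48],
    [0, 0, 0, 0, 0, 0, 50],
  ],
)

```text
time: 5.33
ee_pos: [525.8, -48.1, 34.0]
tool_rot: [-0.0, 0.171, 0.985, 0.0]
ft_force: [-0.6, -0.2, 0.7]
grip_width: 49.8
finger_force: 0.0
```

Request:
carry_out(
  series=[
    [0, 0, -5, 0, 0, 0, 50],
    [0, 0, -20, 0, 0, 0, 50],
    [0, 0, -45, 0, 0, 0, 50],
    [0, 0, -80, 0, 0, 0, 50],
    [0, 0, -115, 0, 0, 0, 50],
  ],
)

```text
time: 5.75
ee_pos: [525.3, -48.1, 150.3]
tool_rot: [-0.001, 0.171, 0.985, -0.0]
ft_force: [0.5, 0.2, 0.5]
grip_width: 49.9
finger_force: 0.0
```

Run:
```python
from h import *
s=robot.read_state();print(s['time'],s['ee_pos'],s['tool_rot'],s['ft_force'],s['grip_width'])
p,d=robot.read_camera("side");cv2.imwrite("pics/s3.png",cv2.resize(p[225:335,290:440,::-1],(780,572),interpolation=2));np.savez("pics/s3.npz",p=p,d=d)
C=cloud("side",d);w=C[235:275,325:362].reshape(-1,3);print("knob top z",np.percentile(w[:,2],[90,95,98]))
```

```text
5.75 [525.26693837 -48.05055554 150.30550491] [-6.41661147e-04  1.71025321e-01  9.85266425e-01 -1.19817710e-05] [0.54936454 0.16214069 0.52729874] 49.9347987531691
knob top z [32.80012767 48.32741874 58.25782942]
```

View pics/s3.png

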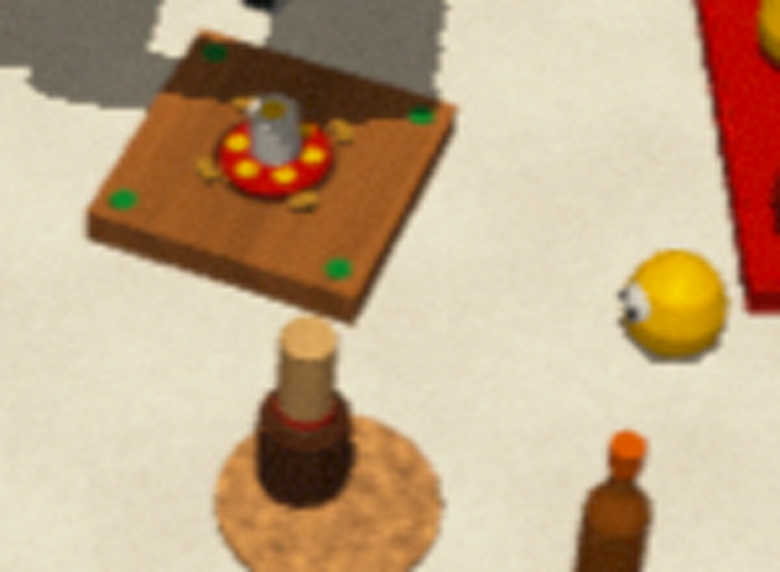

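The medallion lies level on the clips, knob-up at crop (275,130). The pusher's handle top is at crop (308,340).

Request:
carry_out(
  series=[
    [-14, -33, 0, 0, 0, 0, 60],
    [-29, -70, 0, 0, 0, 0, 60],
    [-44, -107, 0, 0, 0, 0, 60],
    [-60, -143, 0, 0, 0, 0, 60],
    [-70, -168, 0, 0, 0, 0, 60],
  ],
)

```text
time: 6.22
ee_pos: [535.0, -232.9, 149.4]
tool_rot: [0.0, 0.172, 0.985, -0.0]
ft_force: [0.3, 1.1, 0.7]
grip_width: 60.2
finger_force: 0.0
```

Request:
carry_out(
  series=[
    [-6.7, -15, 0, 0, 0, 0, 60],
    [-6.7, -15, 3, 0, 0, 0, 60],
    [-6.7, -15, 8, 0, 0, 0, 60],
  ],
)

```text
time: 6.47
ee_pos: [536.5, -246.5, 141.2]
tool_rot: [0.0, 0.172, 0.985, 0.0]
ft_force: [0.3, 0.6, -0.1]
grip_width: 60.2
finger_force: 0.0
```

Run:
```python
from h import *
print("knob",cast("side",342.9,245.2,57.5),"handle",cast("side",349.2,290.4,106))
s=robot.read_state();print(s['time'],s['ee_pos'],s['tool_rot'],s['ft_force'],shift([536.3,-246.5,63]))
p,d=robot.read_camera("side");cv2.imwrite("pics/s4.png",cv2.resize(p[225:335,290:440,::-1],(780,572),interpolation=2));np.savez("pics/s4.npz",p=p,d=d)
```

```text
knob [527.08070723 -47.02023288  57.5       ] handle [ 536.92139526 -248.41473615  106.        ]
6.4667 [ 536.50020604 -246.50823163  141.18602313] [1.88255196e-04 1.71605303e-01 9.85165762e-01 7.37065390e-05] [ 0.29144144  0.63852004 -0.06019722] [ 0.22 -0.08 78.19]
```

View pics/s4.png

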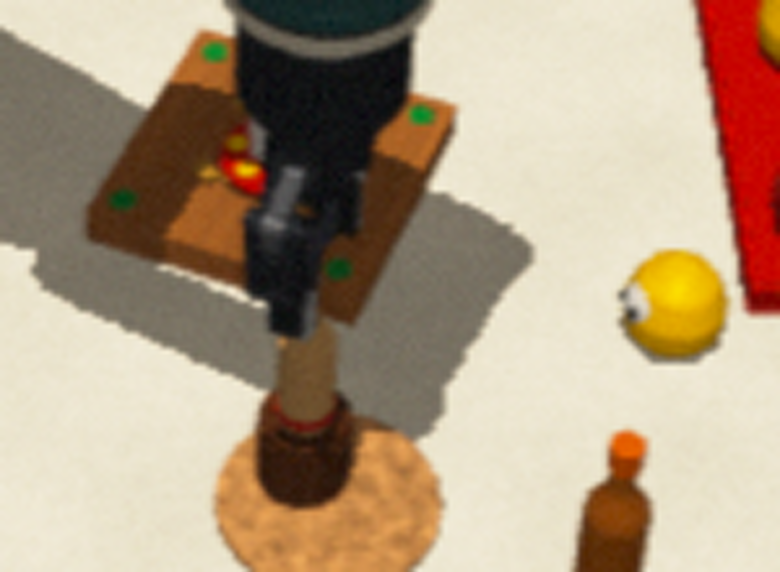

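The gripper is above the handle (crop (305,340)), with its near finger at (290,320). I'll descend and grip.

Request:
carry_out(
  series=[
    [0, 0, 18, 0, 0, 0, 60],
    [0, 0, 38, 0, 0, 0, 60],
    [0, 0, 58, 0, 0, 0, 60],
    [0, 0, 72, 0, 0, 0, 60],
    [0, 0, 78, 0, 0, 0, 60],
  ],
  grip_force=50,
)

```text
time: 6.93
ee_pos: [535.7, -244.7, 60.8]
tool_rot: [-0.001, 0.17, 0.985, 0.0]
ft_force: [0.5, 0.4, -0.8]
grip_width: 59.9
finger_force: 0.0
```

Request:
carry_out(
  series=[
    [0, 0, 0, 0, 0, 0, 48],
    [0, 0, 0, 0, 0, 0, 38],
    [0, 0, 0, 0, 0, 0, 30],
    [0, 0, 0, 0, 0, 0, 24],
    [0, 0, 0, 0, 0, 0, 18],
  ],
)

```text
time: 7.35
ee_pos: [537.0, -246.5, 64.5]
tool_rot: [0.001, 0.171, 0.985, -0.0]
ft_force: [-1.3, 1.3, 7.7]
grip_width: 27.1
finger_force: 49.1
```

Request:
carry_out(
  series=[
    [0, 0, 0, 0, 0, 0, 15],
    [0, 0, 0, 0, 0, 0, 15],
    [0, 0, -2, 0, 0, 0, 15],
    [0, 0, -8, 0, 0, 0, 15],
    [0, 0, -20, 0, 0, 0, 15],
  ],
)

```text
time: 7.77
ee_pos: [535.8, -246.1, 82.6]
tool_rot: [-0.001, 0.171, 0.985, 0.0]
ft_force: [-0.5, -0.2, -2.2]
grip_width: 27.1
finger_force: 49.2
```

Request:
carry_out(
  series=[
    [0, 0, -18, 0, 0, 0, 15],
    [0, 0, -40, 0, 0, 0, 15],
    [8, 19, -52, 0, 0, 0, 15],
    [19, 45, -55, 0, 0, 0, 15],
    [31, 74, -55, 0, 0, 0, 15],
  ],
)

```text
time: 8.18
ee_pos: [532.5, -166.2, 140.7]
tool_rot: [0.001, 0.172, 0.985, -0.0]
ft_force: [-0.2, 0.5, -1.8]
grip_width: 27.1
finger_force: 49.3
```

Request:
carry_out(
  series=[
    [12, 29, 0, 0, 0, 0, 15],
    [24, 58, 0, 0, 0, 0, 15],
    [36, 86, 0, 0, 0, 0, 15],
    [43, 102, 0, 0, 0, 0, 15],
    [45.5, 108.7, 0, 0, 0, 0, 15],
  ],
)

```text
time: 8.6
ee_pos: [525.8, -46.4, 139.4]
tool_rot: [0.001, 0.17, 0.985, 0.0]
ft_force: [-0.3, -0.1, -1.3]
grip_width: 26.9
finger_force: 49.4
```

Request:
carry_out(
  series=[
    [0, 0, 0, 0, 0, 0, 15],
    [0, 0, 0, 0, 0, 0, 15],
    [0, 0, 0, 0, 0, 0, 15],
  ],
)

```text
time: 8.85
ee_pos: [526.1, -49.4, 138.4]
tool_rot: [0.0, 0.171, 0.985, -0.0]
ft_force: [-0.2, 0.3, -1.6]
grip_width: 26.7
finger_force: 49.4
```

Run:
```python
from h import *
s=robot.read_state();print(s['time'],s['ee_pos'],s['tool_rot'],s['ft_force'],s['ft_torque'])
p,d=robot.read_camera("side");a=cv2.resize(p[185:285,290:390,::-1],(400,400),interpolation=2);np.savez("pics/s5.npz",p=p,d=d)
q,d=robot.read_camera("top");np.savez("pics/t5.npz",p=q,d=d);b=cv2.resize(q[190:290,270:370,::-1],(400,400),interpolation=2)
cv2.imwrite("pics/s5.png",np.hstack([a,b]))
```

```text
8.85 [526.07062214 -49.44059079 138.41312813] [ 1.25662580e-04  1.71387737e-01  9.85203636e-01 -1.52671072e-04] [-0.21053408  0.3087739  -1.57406015] [-0.01947535  0.01776589 -0.02440603]
```

View pics/s5.png

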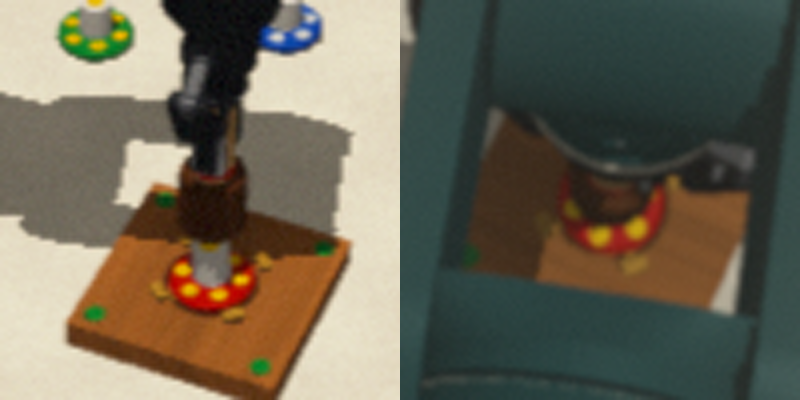

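Left half (side): the bell is at cols 177–246 with its rim front at row 237, and the knob axis is at col 212, so they line up. Right half (top): the bell's lower edge is at row 222 and the disc's at 255.

Run:
```python
from h import *
th=np.linspace(0,2*np.pi,360)
def circ(x,y,z,r): return np.stack([x+r*np.cos(th),y+r*np.sin(th),0*th+z],-1)
b=proj("side",circ(526,-49,81,22.5));print("side bell",(b.min(0)-[290,185])*4,(b.max(0)-[290,185])*4)
k=proj("side",circ(526,-49,27,30));print("side disc",(k.min(0)-[290,185])*4,(k.max(0)-[290,185])*4)
for n,c in(("bell",circ(526,-49,81,22.5)),("disc",circ(526,-49,25,30))):
    b=proj("top",c);print("top",n,(b.min(0)-[270,190])*4+[400,0],(b.max(0)-[270,190])*4+[400,0])
```

```text
side bell [177.05220713 194.55701818] [244.58056749 241.89648636]
side disc [165.14231029 243.27858245] [253.04308207 306.39362634]
top bell [567.82910423 138.22941112] [653.26007027 222.12057748]
top disc [553.31811966 146.43676742] [661.1090323  252.48834221]
```

Request:
carry_out(
  series=[
    [0, -0.8, 6, 0, 0, 0, 15],
    [0, -0.8, 12, 0, 0, 0, 15],
    [0, -0.8, 17, 0, 0, 0, 15],
    [0, -0.8, 19, 0, 0, 0, 15],
    [0, -0.8, 20, 0, 0, 0, 15],
  ],
)

```text
time: 9.37
ee_pos: [525.4, -49.3, 117.3]
tool_rot: [-0.001, 0.171, 0.985, -0.0]
ft_force: [-0.1, -1.6, -1.1]
grip_width: 26.9
finger_force: 49.4
```

Request:
carry_out(
  series=[
    [0, 0, 0.8, 0, 0, 0, 15],
    [0, 0, 1.6, 0, 0, 0, 15],
    [0, 0, 2.4, 0, 0, 0, 15],
    [0, 0, 3.2, 0, 0, 0, 15],
    [0, 0, 4, 0, 0, 0, 15],
  ],
)

```text
time: 9.78
ee_pos: [525.7, -49.2, 114.2]
tool_rot: [0.0, 0.171, 0.985, -0.0]
ft_force: [0.5, -0.2, -1.4]
grip_width: 27.2
finger_force: 49.4
```

Rim ≈ 57. I'm feeling onward in steps.

Request:
carry_out(
  series=[
    [0, 0, 0.8, 0, 0, 0, 15],
    [0, 0, 1.6, 0, 0, 0, 15],
    [0, 0, 2.4, 0, 0, 0, 15],
    [0, 0, 3.2, 0, 0, 0, 15],
  ],
)

```text
time: 10.12
ee_pos: [525.7, -49.3, 110.8]
tool_rot: [0.0, 0.171, 0.985, -0.0]
ft_force: [-0.0, -0.1, -2.4]
grip_width: 26.8
finger_force: 49.4
```

Request:
carry_out(
  series=[
    [0, 0, 0.8, 0, 0, 0, 15],
    [0, 0, 1.6, 0, 0, 0, 15],
    [0, 0, 2.4, 0, 0, 0, 15],
    [0, 0, 3.2, 0, 0, 0, 15],
  ],
)

```text
time: 10.45
ee_pos: [525.7, -49.3, 107.6]
tool_rot: [0.0, 0.171, 0.985, -0.0]
ft_force: [-0.5, -0.3, -0.9]
grip_width: 26.5
finger_force: 49.4
```

Request:
carry_out(
  series=[
    [0, 0, 0.8, 0, 0, 0, 15],
    [0, 0, 1.6, 0, 0, 0, 15],
    [0, 0, 2.4, 0, 0, 0, 15],
    [0, 0, 3.2, 0, 0, 0, 15],
  ],
)

```text
time: 10.78
ee_pos: [525.7, -49.3, 104.4]
tool_rot: [0.0, 0.171, 0.985, -0.0]
ft_force: [-0.1, -0.3, -1.8]
grip_width: 27.2
finger_force: 49.4
```

Request:
carry_out(
  series=[
    [0, 0, 0.8, 0, 0, 0, 15],
    [0, 0, 1.6, 0, 0, 0, 15],
    [0, 0, 2.4, 0, 0, 0, 15],
    [0, 0, 3.2, 0, 0, 0, 15],
  ],
)

```text
time: 11.12
ee_pos: [525.7, -49.3, 101.2]
tool_rot: [0.0, 0.171, 0.985, 0.0]
ft_force: [-0.9, 0.5, -1.5]
grip_width: 26.8
finger_force: 49.4
```

Request:
carry_out(
  series=[
    [0, 0, 0.8, 0, 0, 0, 15],
    [0, 0, 1.6, 0, 0, 0, 15],
    [0, 0, 2.4, 0, 0, 0, 15],
    [0, 0, 3.2, 0, 0, 0, 15],
  ],
)

```text
time: 11.45
ee_pos: [525.8, -49.3, 98.3]
tool_rot: [0.0, 0.171, 0.985, -0.0]
ft_force: [0.5, 0.2, 2.7]
grip_width: 26.6
finger_force: 49.5
```

Contact felt (+4 N). I'm going on in short steps.

Request:
carry_out(
  series=[
    [0, 0, 0.7, 0, 0, 0, 15],
    [0, 0, 1.4, 0, 0, 0, 15],
  ],
)

```text
time: 11.62
ee_pos: [526.1, -49.4, 97.3]
tool_rot: [0.001, 0.171, 0.985, -0.0]
ft_force: [0.2, -0.5, 5.6]
grip_width: 27.2
finger_force: 49.8
```

Request:
carry_out(
  series=[
    [0, 0, 0.7, 0, 0, 0, 15],
    [0, 0, 1.4, 0, 0, 0, 15],
  ],
)

```text
time: 11.78
ee_pos: [526.2, -49.4, 96.0]
tool_rot: [0.001, 0.171, 0.985, -0.0]
ft_force: [1.8, -1.0, 5.0]
grip_width: 27.3
finger_force: 50.0
```

Request:
carry_out(
  series=[
    [0, 0, 0.7, 0, 0, 0, 15],
    [0, 0, 1.4, 0, 0, 0, 15],
  ],
)

```text
time: 11.95
ee_pos: [526.3, -49.4, 94.9]
tool_rot: [0.001, 0.171, 0.985, -0.0]
ft_force: [0.1, -1.2, 11.8]
grip_width: 27.0
finger_force: 50.4
```

Request:
carry_out(
  series=[
    [0, 0, 0.7, 0, 0, 0, 15],
  ],
)

```text
time: 12.03
ee_pos: [526.4, -49.4, 94.4]
tool_rot: [0.001, 0.171, 0.985, -0.0]
ft_force: [0.0, -0.8, 10.1]
grip_width: 27.0
finger_force: 50.5
```

Request:
carry_out(
  series=[
    [0, 0, 0.7, 0, 0, 0, 15],
  ],
)

```text
time: 12.12
ee_pos: [526.2, -49.4, 93.5]
tool_rot: [0.001, 0.171, 0.985, -0.0]
ft_force: [0.7, -0.0, 4.7]
grip_width: 27.0
finger_force: 50.1
```

Click felt (force fell from 11 N to 5 N). I'm following it down to the floor.

Request:
carry_out(
  series=[
    [0, 0, 0.8, 0, 0, 0, 15],
    [0, 0, 1.6, 0, 0, 0, 15],
    [0, 0, 2.4, 0, 0, 0, 15],
  ],
)

```text
time: 12.37
ee_pos: [525.4, -49.2, 89.6]
tool_rot: [-0.0, 0.171, 0.985, 0.0]
ft_force: [0.5, -1.1, -1.2]
grip_width: 27.1
finger_force: 49.6
```

Request:
carry_out(
  series=[
    [0, 0, 0.8, 0, 0, 0, 15],
    [0, 0, 1.6, 0, 0, 0, 15],
    [0, 0, 2.4, 0, 0, 0, 15],
  ],
)

```text
time: 12.62
ee_pos: [525.5, -49.2, 87.4]
tool_rot: [-0.0, 0.171, 0.985, -0.0]
ft_force: [-0.7, -0.2, -1.6]
grip_width: 27.1
finger_force: 49.6
```

Request:
carry_out(
  series=[
    [0, 0, 0.7, 0, 0, 0, 15],
    [0, 0, 1.4, 0, 0, 0, 15],
  ],
)

```text
time: 12.78
ee_pos: [525.8, -49.3, 86.8]
tool_rot: [0.0, 0.171, 0.985, -0.0]
ft_force: [-3.7, 0.5, 11.3]
grip_width: 27.0
finger_force: 50.2
```

The floor is felt at about 13 N, so it is home. I'm lifting off straight up.

Request:
carry_out(
  series=[
    [0, 0, -1, 0, 0, 0, 15],
    [0, 0, -5, 0, 0, 0, 15],
    [0, 0, -15, 0, 0, 0, 15],
    [0, 0, -32, 0, 0, 0, 15],
    [0, 0, -52, 0, 0, 0, 15],
  ],
)

```text
time: 13.2
ee_pos: [525.2, -49.2, 138.8]
tool_rot: [-0.001, 0.171, 0.985, -0.0]
ft_force: [0.1, -1.1, -1.1]
grip_width: 26.3
finger_force: 49.6
```

Request:
carry_out(
  series=[
    [-12, -28, 0, 0, 0, 0, 15],
    [-26, -62, 0, 0, 0, 0, 15],
    [-40, -96, 0, 0, 0, 0, 15],
    [-54, -130, 0, 0, 0, 0, 15],
    [-66, -158, 0, 0, 0, 0, 15],
  ],
)

```text
time: 13.62
ee_pos: [534.4, -222.6, 139.3]
tool_rot: [0.0, 0.171, 0.985, -0.0]
ft_force: [0.7, 0.2, -1.1]
grip_width: 26.8
finger_force: 49.6
```

Request:
carry_out(
  series=[
    [-9, -22, 0, 0, 0, 0, 15],
    [-12.5, -30, 0, 0, 0, 0, 15],
    [-12.5, -30, 5, 0, 0, 0, 15],
    [-12.5, -30, 20, 0, 0, 0, 15],
    [-12.5, -30, 35, 0, 0, 0, 15],
  ],
)

```text
time: 14.03
ee_pos: [536.5, -251.9, 103.5]
tool_rot: [0.001, 0.171, 0.985, -0.0]
ft_force: [-0.3, 0.4, -2.0]
grip_width: 26.6
finger_force: 49.6
```

Run:
```python
from h import *
s=robot.read_state();print(s['time'],s['ee_pos'],s['tool_rot'],s['ft_force'],s['grip_width'],shift([536.3,-246.5,64]))
p,d=robot.read_camera("side");cv2.imwrite("pics/s6.png",cv2.resize(p[225:345,290:450,::-1],(780,585),interpolation=2))
```

```text
14.0333 [ 536.52780696 -251.92925585  103.53539902] [ 5.99537820e-04  1.70961154e-01  9.85277587e-01 -9.01140310e-06] [-0.25930782  0.37980814 -2.03148679] 26.556058093087167 [ 2.09  5.03 39.53]
```

View pics/s6.png

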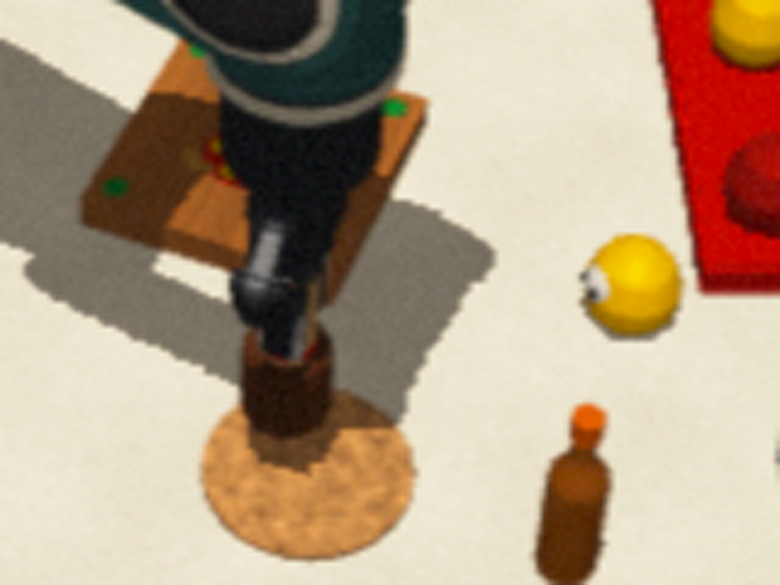

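The pusher hangs upright above the pad (bell at crop (288,390), pad centre at (308,475)). I'll lower it gently.

Request:
carry_out(
  series=[
    [-1, -2, 12, 0, 0, 0, 15],
    [-2, -4, 24, 0, 0, 0, 15],
    [-2, -4, 32, 0, 0, 0, 15],
    [-2, -4, 36, 0, 0, 0, 15],
    [-2, -4, 37.5, 0, 0, 0, 15],
  ],
)

```text
time: 14.5
ee_pos: [536.5, -256.9, 65.0]
tool_rot: [-0.0, 0.171, 0.985, 0.0]
ft_force: [-0.4, -0.2, -1.0]
grip_width: 26.8
finger_force: 49.6
```

Request:
carry_out(
  series=[
    [0, 0, 0.6, 0, 0, 0, 15],
    [0, 0, 1.2, 0, 0, 0, 15],
    [0, 0, 1.8, 0, 0, 0, 15],
    [0, 0, 1.8, 0, 0, 0, 15],
  ],
)

```text
time: 14.83
ee_pos: [537.0, -257.3, 64.6]
tool_rot: [0.0, 0.171, 0.985, -0.0]
ft_force: [0.2, 0.5, 1.0]
grip_width: 26.8
finger_force: 49.8
```

Request:
carry_out(
  series=[
    [0, 0, 0.5, 0, 0, 0, 15],
    [0, 0, 0.5, 0, 0, 0, 15],
  ],
)

```text
time: 15.0
ee_pos: [537.1, -257.3, 64.6]
tool_rot: [0.001, 0.171, 0.985, -0.0]
ft_force: [-2.2, 1.4, 7.0]
grip_width: 26.9
finger_force: 50.4
```

Request:
carry_out(
  series=[
    [0, 0, 0, 0, 0, 0, 29],
    [0, 0, 0, 0, 0, 0, 33],
    [0, 0, 0, 0, 0, 0, 40],
    [0, 0, 0, 0, 0, 0, 50],
    [0, 0, 0, 0, 0, 0, 60],
  ],
)

```text
time: 15.42
ee_pos: [536.7, -257.1, 63.5]
tool_rot: [-0.0, 0.171, 0.985, 0.0]
ft_force: [-1.3, -0.2, 0.5]
grip_width: 59.6
finger_force: 0.0
```

Request:
carry_out(
  series=[
    [0, 0, -5, 0, 0, 0, 60],
    [0, 0, -20, 0, 0, 0, 60],
    [0, 0, -45, 0, 0, 0, 60],
    [0, 0, -75, 0, 0, 0, 60],
    [0, 0, -110, 0, 0, 0, 60],
  ],
)

```text
time: 15.83
ee_pos: [536.1, -256.8, 173.9]
tool_rot: [-0.001, 0.171, 0.985, 0.0]
ft_force: [-0.1, -0.3, 0.5]
grip_width: 60.1
finger_force: 0.0
```

Request:
carry_out(
  series=[
    [30, 0, 0, 0, 0, 0, 60],
    [65, 0, 0, 0, 0, 0, 60],
    [100, 0, 0, 0, 0, 0, 60],
    [125, 0, 0, 0, 0, 0, 60],
    [125, 0, 0, 0, 0, 0, 60],
  ],
)

```text
time: 16.25
ee_pos: [416.3, -214.0, 174.3]
tool_rot: [0.0, 0.171, 0.985, -0.0]
ft_force: [-0.9, 0.8, 0.4]
grip_width: 60.0
finger_force: 0.0
```

Run:
```python
from h import *
s=robot.read_state();print(s['time'],s['ee_pos'],s['ft_force'])
p,d=robot.read_camera("side");cv2.imwrite("pics/s7.png",cv2.resize(p[225:345,290:450,::-1],(780,585),interpolation=2))
C=cloud("side",d);w=C[235:262,335:352];print("max z",np.percentile(w[...,2],[90,95,98]))
print("home knob top px crop",(proj("side",[526,-49,45.])-[290,225])*4.875,"disc",(proj("side",[526,-49,17.])-[290,225])*4.875)
```

```text
16.25 [ 416.28293795 -213.95629791  174.28376062] [-0.91068237  0.78840223  0.42181904]
max z [43.90995629 46.70605814 48.6115199 ]
home knob top px crop [255.52185311 116.88886404] disc [254.45496318 151.8275578 ]
```

View pics/s7.png

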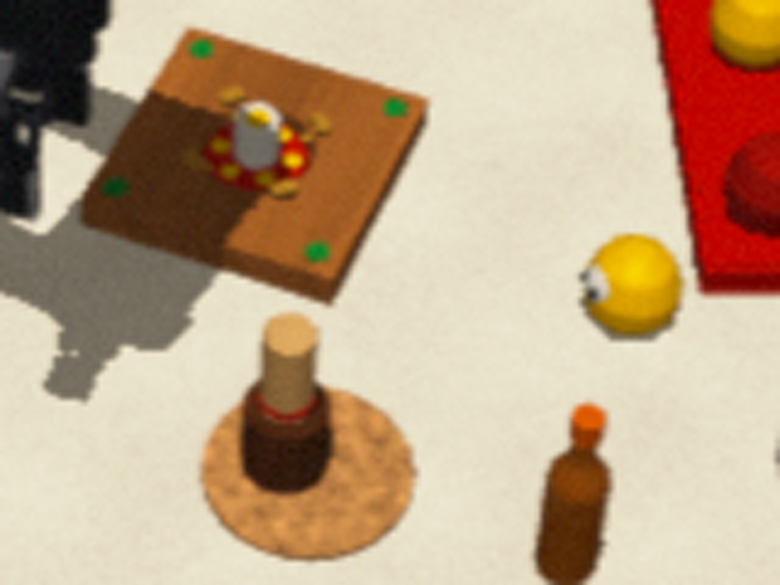

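The medallion sits flush in the recess: its knob top is at crop (258,117), where (255.5,117) was predicted for home. The pusher stands upright on the pad at (288,410), and the gripper is clear.

```bash
python3 -c "
from station import robot
print(robot.hand_in())"
```

```text
the job is handed in; nothing more can be done
None
```

The red medallion is clicked home and sits level in the plaque, the pusher stands upright on its cork pad, and the job was handed in at about 16 s of the 54 s allowed; no verdict was returned.

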